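# Hot basket off the drain hook with the lifter

### The arm

A 6-joint arm with a two-finger parallel gripper is mounted at the origin on the work surface. World frame = base frame: x ahead of the robot, y to its left, z up, the work surface at z = 0. Lengths are in m, angles in rad, forces in N, time in s.
With the tool pointing down it reaches from about 0.35 to 0.775 m from the base axis. Payload 5.5 kg.
Tool frame: the origin (TCP) lies midway between the tips of the shut fingers; the grasp point (between the pads) lies 19 mm behind it; z points along the fingers, y is the direction in which the jaws open and shut (so a half turn about z gives the same grasp; the last joint's range is limited). The gripper opens to 85 mm and grips with 20 to 120 N. Pads are 22 mm wide; open, the fingers measure 114 mm over their backs; the gripper's body (76 mm by 85 mm) begins 54 mm behind the grasp point. The pads swing forward as they close: fully open they stand 13 mm farther back than shut.
Start: joints at [1.191, 0.313, 0.046, 1.304, 0, 1.431], TCP at [0.137, 0.559, 0.231] pointing down, gripper open.
Joint ranges: [-2.76, 2.76], [-0.86, 1.69], [-1.03, 1.26], [-2.2, 2.34], [-1.47, 1.5], [-3.14, 3.14]. Speed limits (rad/s): [2.57, 2.57, 3.14, 3.14, 3.14, 3.14].

### API

Orientations are given as a unit quaternion [w, x, y, z].
In Python, from workcell import env gives the robot as it stands.
- The arm moves only by the shell command python3 -m creep 'ROWS' [OPENING] [FORCE]. ROWS is JSON, a list of rows, each a list of 6 numbers: the shift along the tool's x, y, z in m, then the turn, a rotation vector about the tool's x, y, z in degrees. A call has exactly 8 rows; each row is the pose to reach, as a shift and turn from the pose commanded when the call began, along the tool's axes at that moment; what a row does not reach only later rows make up. A row lasts 1/10 s, in which the tool goes at most 50 mm and 8.59 degrees, less where a joint would pass 70% of its speed; a pose out of reach is approached as far as the arm can. A call with a gripper value outside its range is refused whole. OPENING is the finger opening in m, from 0 to 0.0854, set as the call begins (- or left out, the last holds). The fingers move at their own pace and stop on an object; FORCE is the grip in N (left out, the last holds). Time passes only in rows, so rows that repeat a pose let the fingers close, or fill a call up. It gives the time, the measured TCP pose, the force and the opening at its end, in the units of the state.
- env.get_state(): the state, without advancing time (a new reading comes with each control period).
- env.read_camera(name): name is "scene" or "side" or "wrist"; returns (picture, depth): 384x512x3 uint8, blue, green, red; 384x512 float32, m along the optical axis (not along the pixel's ray), 0 where there is no reading.
- env.camera_params(name): a dict with "fx", "fy", "cx", "cy" (pixels), "position" and "orientation" of the camera in the world. Camera axes: x right, y up, looking along -z (the intrinsics and any distortion apply to the point x, -y, -z); pixel columns grow to the right and rows downward; lengths in m; the calibration is good to about 2 mm. A picture is of the moment at which its call begins: read the wrist's pose just before it. camera_params takes no time and is no camera call; for the wrist camera it gives the pose at the moment of the call.
- env.hand_in(): hands the job in, once; it reports no verdict.
The state is a dict: "clock": time; "joint_pos": joint angles; "qvel": joint speeds; "tau": joint torques, N m; "tcp_pos": TCP position; "orientation": TCP orientation; "wrist_force": force on the tool from outside, world axes, zero at the start; "ft_torque": the same for the moment, N m; "finger_gap": finger opening in m.
Only numpy, scipy, OpenCV 4.12 (cv2) and the standard library are available. Lean on these libraries where they do the work, as an engineer would, in place of code of your own. Each camera call takes 0.05 s, during which the arm holds its last target. There are 200 camera calls.

### The job

The draining basket is hot: using the two-pronged lifter, and never letting the gripper or arm touch the basket, lift the basket by its wire bail up and off the drain hook without tipping it, and let it down on the lifter into the one empty dark bowl until the sprung bowl has sunk and carries its whole weight. Then unhook the lifter without pressing it into the food and hang it back in its rack. Leave the two filled bowls alone.

Things in the scene. Friction and masses are not known exactly. Their poses are not given: they have to be found in the camera images.
- lifter: Upright two-pronged lifter, 0.16 kg, sizes in mm. Origin on the shank axis, underside of its 30x30x8 collar. Wooden handle 22x22, z 8 to 78. 8 mm shank down to z=-70, then an 8 mm crossbar along y and prongs at y=-22, +22: 8 mm rods whose centre lines run in (x, z) from (0,-70) down to a dip (34,-80), up to the tip (52,-62). x: where the prongs point; z up.
- lifter_grip (a point): Middle of the lifter's wooden handle, 46 mm above the collar's underside; the lifter's axes.
- lifter_cradle (a point): Midway between the two prongs' centre lines at their dip, where a carried bail lies: 34 mm ahead of the shank, 80 mm below the collar's underside. A bar in the dip has its centre about 8 mm above this; the tips' tops are 22 mm above it. The lifter's axes.
- rack_seat (a point): Centre of the lifter's seat in the fixed rack: top face of two steel arms, 140 mm up. The collar lies here in a 36 mm square recess, edges 4-6 mm high (lift 8 mm, then out to -x); shank in a 14 mm slot open to -x; lifter's x along the rack's x. Arms reach 21 mm to -x; post 78 mm to +x.
- basket: Round steel basket, 92 mm wide (97 at the rim, z=50), 0.27 to 0.6 kg, sizes in mm. Origin: centre of its underside, z up. Its wire bail, 6 mm thick, lies in its y-z plane: from the rim at y=-45, +45 up to y=-37, +37 at z=108.5, then a top bar slightly peaked to z=115 at y=0.
- basket_bar (a point): Centre line of the bail's top bar at its peak, 115 mm above the basket's underside. The bar runs along y and falls 4 mm by 22 mm either side. The basket's axes.
- stand_dip (a point): Lowest point of the centre line of the fixed drain hook (8 mm rod), 165 mm up; the bail's peak hangs here. The rod rises 12.5 mm to a free tip 16 mm to -x, likewise to +x, then runs level to a post 85 mm to +x: raise the basket 11 mm or more, leave to -x. Drip tray below, 18 mm high, 65 mm to -x, 75 mm to the sides.
- bowl_floor (a point): Centre of the flat inner floor of the one empty dark bowl (112 mm across, 98 mm inside: 3 mm to spare round the basket; straight walls, rim 32 mm above this floor). The bowl is fixed on a sprung holder: unloaded its floor is 63 mm above the table; the basket's unknown weight makes it sink straight down 15 to 40 mm (stop at 45).
- food: Yellow food heaped in the basket, moving with it: up to 64 mm above the basket's underside within 30 mm of its axis. Not to be pressed on. Same origin and axes as the basket.
- bowl_full_a: Dark bowl 112 mm across and 40 mm high standing on the table, filled with white cream and yellow slices; origin at the centre of its underside. Leave alone.
- bowl_full_b: Same as bowl_full_a. Leave alone.
Mind the look-alikes: they are no part of the job. Leave any green, purple or red look-alike of the part that bears rack_seat alone.

How it is judged:
On the way, in this order (a step that is already met when the one before it is completed fails the run):
1. the lifter is out of its rack (distance between lifter and rack_seat above 0.06 m), for 0.05 s.
2. the basket hangs on the lifter, clear of the drain hook (contact force between lifter and basket above 1 N and contact force between basket and stand below 0.1 N and distance between basket_bar and stand_dip above 0.05 m), for 0.2 s.
3. the basket is let down onto the floor of the empty bowl while still hanging on the lifter (contact force between lifter and basket above 0.5 N and horizontal distance between basket and bowl_floor below 0.015 m and z of basket in the frame of bowl_floor below 0.008 m), for 0.05 s.
At the end, for the whole second after the job is handed in: Basket flat on the empty bowl's floor (4 mm, tilt 0.1 rad, 12 mm off centre), still, free of the lifter; lifter still and upright (0.12 rad) in its rack, collar on the seat (4 mm in height, 8 mm sideways) (horizontal distance between basket and bowl_floor below 0.012 m and z of basket in the frame of bowl_floor below 0.004 m and angle between basket's own z axis and vertical below 0.1 rad and linear speed of each of basket, lifter below 0.02 m/s and contact force between lifter and basket below 0.05 N and horizontal distance between lifter and rack_seat below 0.008 m and z of lifter in the frame of rack_seat between -0.004 and 0.004 m and angle between lifter's own z axis and vertical below 0.12 rad); the robot touches nothing.
It fails at once if the lifter is pressed into the food (over 1 N) (contact force between lifter and food above 1 N).
It fails at once if the gripper or arm touches the hot basket (contact force between any of the fingers, the arm and basket above 0.5 N).
It fails at once if the basket tips more than 0.6 rad (angle between basket's own z axis and vertical above 0.6 rad).
It fails at once if a filled bowl is moved more than 20 mm (distance of any of bowl_full_a, bowl_full_b from where it was at the start of the episode above 0.02 m).
It also fails if it takes over 72 s, if anything falls off the work surface, if the arm or the gripper's body presses on something with over 40 N, if the wrist force passes 120 N, or if a joint passes its speed limit or range.

## Working session

There is one attempt and no reset: what is moved stays moved. The work goes in short steps, Python scripts to look and compute and a shell command to move; the robot and the scene stay as the last step left them, time stands still between calls to the robot, and variables do not carry over. Pictures are saved under pics/ and viewed, about 8 in all and at most 12, crops included, and the job is handed in when it is done.

```bash
mkdir -p pics; ls; cat > h.py <<'E'
import numpy as np, cv2
from scipy.spatial.transform import Rotation as R
from workcell import env
def rot(q): return R.from_quat([q[1],q[2],q[3],q[0]])
def shot(n):
    p=env.camera_params(n); im,d=env.read_camera(n); return im,d,p
def cloud(d,p):
    v,u=np.mgrid[:d.shape[0],:d.shape[1]]
    c=np.stack([(u-p['cx'])/p['fx']*d,-(v-p['cy'])/p['fy']*d,-d],-1)
    return rot(p['orientation']).apply(c.reshape(-1,3)).reshape(c.shape)+np.array(p['position'])
E
python3 - <<'E'
from h import *
for n in ['scene','side','wrist']:
    im,d,p=shot(n); cv2.imwrite(f'pics/{n}.png',im); np.savez(f'{n}.npz',im=im,d=d); print(n,p,(d>0).mean())
    import json; json.dump({k:np.array(v).tolist() if not isinstance(v,str) else v for k,v in p.items()},open(n+'.json','w'))
print(env.get_state())
E
```

```text
pics
scene {'fx': 438.9747829071546, 'fy': 438.9747829071546, 'cx': 252.59937653303538, 'cy': 193.50077413811775, 'position': array([ 1.1492116 , -0.23616302,  1.0670073 ]), 'orientation': array([0.80440628, 0.27760207, 0.17003915, 0.49694498])} 0.996002197265625
side {'fx': 442.2594513847218, 'fy': 442.2594513847218, 'cx': 257.64987803220356, 'cy': 190.24621257117502, 'position': array([ 0.03581916, -0.68093369,  1.03704565]), 'orientation': array([ 0.89619888,  0.36614955, -0.10106241, -0.22923452])} 0.9960530598958334
wrist {'fx': 291.65790252895346, 'fy': 291.65790252895346, 'cx': 250.3690297058648, 'cy': 189.45531894456917, 'position': array([0.05994458, 0.57735241, 0.37279861]), 'orientation': array([ 0.7769828 , -0.12274785, -0.09523458,  0.61005006])} 0.9960378011067709
{'clock': 0.15, 'joint_pos': array([1.19140186e+00, 3.13840478e-01, 4.52131116e-02, 1.30361413e+00,
       4.60582745e-06, 1.43119848e+00]), 'qvel': array([-1.85334175e-03, -1.67978572e-03,  3.88738098e-03,  9.93584542e-04,
       -5.67460917e-04,  8.17904356e-06]), 'tau': array([ 2.54139108e-03, -4.81065059e+01,  2.98815590e+01,  1.39158897e-02,
       -1.58114167e-04,  1.90877552e-05]), 'tcp_pos': array([0.13642199, 0.55816871, 0.23059559]), 'orientation': array([-1.87636698e-04,  1.19611220e-01,  9.92820545e-01, -6.97802233e-04]), 'wrist_force': array([-0.44976537, -0.06401795,  0.2752844 ]), 'ft_torque': array([ 0.03479838, -0.01571089, -0.01813053]), 'finger_gap': 0.08536192134614902}
```

View pics/scene.png

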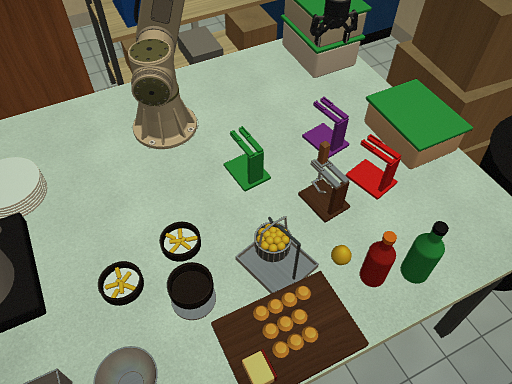

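View pics/side.png

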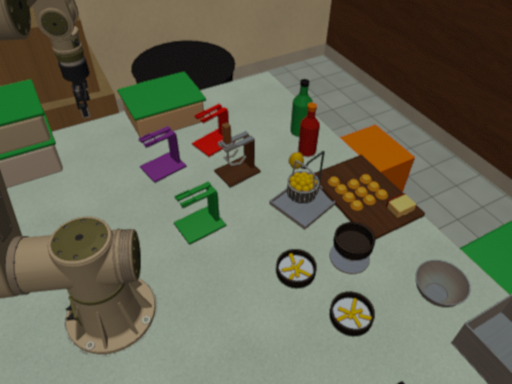

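Scene view: lifter in the brown/steel rack at (325,180); look-alike racks are green (248,160), purple (328,128) and red (375,165). Basket on the hook is at (272,240). The empty dark bowl on its holder is at (191,285), and the filled bowls are at (180,240) and (121,283). Side view: rack (237,155), basket (303,185), empty bowl (353,245). The meant rack is the brown one, because it holds the lifter. Next is a top-down projection from the depth.

```bash
cat > top.py <<'E'
from h import *; import json
P=[];C=[];S=[]
for i,n in enumerate(['scene','side']):
    z=np.load(n+'.npz'); p=json.load(open(n+'.json')); c=cloud(z['d'],p); m=z['d']>0
    P.append(c[m]);C.append(z['im'][m]);S.append(np.full(m.sum(),i))
P=np.vstack(P);C=np.vstack(C);S=np.hstack(S)
E
python3 - <<'E'
from top import *
for (u,v),n in [((325,180),'rack'),((272,240),'basket'),((191,285),'bowl')]:
    z=np.load('scene.npz');p=json.load(open('scene.json'));print(n,cloud(z['d'],p)[v,u])
# table check
for i in (0,1):
    m=(S==i)&(abs(P[:,2])<.01)&(P[:,0]>.2)&(P[:,0]<.8); print(i,np.median(P[m,2]))
x0,y0,y1=.25,-.35,.45
outs=[]
for i in (0,1):
    m=(S==i)&(P[:,2]>-.01)&(P[:,2]<.3)&(P[:,0]>x0)&(P[:,0]<x0+.6)&(P[:,1]>y0)&(P[:,1]<y1)
    o=np.argsort(P[m,2]); q=P[m][o]; c=C[m][o]
    img=np.zeros((300,400,3),np.uint8)
    r=((x0+.6-q[:,0])*500).astype(int).clip(0,299); k=((y1-q[:,1])*500).astype(int).clip(0,399)
    img[r,k]=c; outs.append(cv2.morphologyEx(img,cv2.MORPH_CLOSE,np.ones((3,3))))
cv2.imwrite('pics/top.png',np.vstack(outs))
z=np.load('scene.npz')['im'];s=np.load('side.npz')['im']
a=cv2.resize(z[130:290,225:345],None,fx=3.3,fy=3.3,interpolation=cv2.INTER_CUBIC)
b=cv2.resize(s[110:270,205:325],None,fx=3.3,fy=3.3,interpolation=cv2.INTER_CUBIC)
cv2.imwrite('pics/crop.png',np.hstack([a,b]));print(a.shape)
E
```

```text
rack [4.59287549e-01 3.68629227e-01 3.47775005e-04]
basket [0.64507991 0.07390833 0.12166308]
bowl [ 0.63805192 -0.14960515  0.06018857]
0 0.000320362572916677
1 -0.0010374210969698039
(528, 396, 3)
```

View pics/top.png

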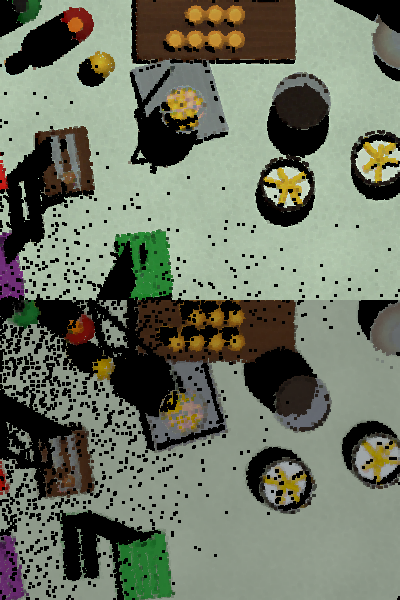

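View pics/crop.png

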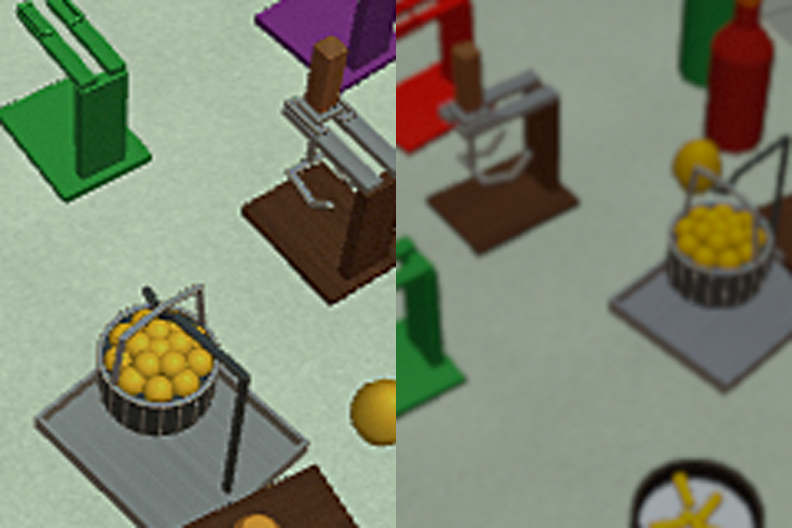

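Top view (2 mm/px): rack at about (65,165), basket at (180,105), sprung bowl at (300,100). The crop confirms the lifter, with its wooden handle, sits in the brown rack with steel arms. Its prongs point at the post. The dark hook rod's free tip is on the robot side of the basket. Now I'll take precise measurements.

```bash
python3 - <<'E'
from top import *
hsv=cv2.cvtColor(C[None],cv2.COLOR_BGR2HSV)[0].astype(int)
def box(x0,x1,y0,y1,z0,z1,i): return (P[:,0]>x0)&(P[:,0]<x1)&(P[:,1]>y0)&(P[:,1]<y1)&(P[:,2]>z0)&(P[:,2]<z1)&(S==i)
def rect(n,q):
    if len(q)<5: print(n,len(q));return
    r=cv2.minAreaRect((q[:,:2]*1000).astype(np.float32)); print(n,len(q),'c',np.round(r[0],1),'sz',np.round(r[1],1),'ang',round(r[2],1),'z',np.round(np.percentile(q[:,2],[10,50,90]),4))
for i in (0,1):
    print('cam',i)
    low=hsv[:,1]<90
    rect('arms',P[box(.42,.62,.24,.40,.134,.150,i)&low])
    m=box(.42,.62,.24,.40,.16,.25,i); rect('handle',P[m]); rect('handtop',P[m&(P[:,2]>.213)])
    rect('handle lower',P[box(.42,.62,.24,.40,.155,.205,i)])
    rect('base',P[box(.42,.65,.22,.40,.004,.03,i)&(hsv[:,1]>90)&((hsv[:,0]<20)|(hsv[:,0]>170))])
    rect('tray',P[box(.53,.75,-.02,.2,.006,.025,i)&low])
    m=box(.5,.75,-.02,.25,.155,.2,i); q=P[m]; rect('hook',q)
    print(np.round(np.c_[q,C[m]][::max(1,len(q)//25)],3))
    m=box(.55,.75,-.25,-.05,.088,.105,i); q=P[m]; rect('bowlrim',q)
    (c,r)=cv2.minEnclosingCircle((q[:,:2]*1000).astype(np.float32)); print(c,r)
    m=box(.55,.75,-.25,-.05,.055,.070,i); q=P[m]; rect('bowlfloor',q)
E
```

```text
cam 0
arms 417 c [525.7 318.6] sz [112.   52.3] ang 8.1 z [0.1373 0.1403 0.1463]
handle 194 c [493.3 312.3] sz [24.  22.8] ang 2.1 z [0.1682 0.1982 0.2186]
handtop 55 c [493.5 312. ] sz [20.2 20.9] ang 5.5 z [0.2149 0.2182 0.22  ]
handle lower 133 c [497.1 308.1] sz [28.  16.4] ang 47.4 z [0.1591 0.1807 0.199 ]
base 904 c [527.5 317.9] sz [130.  100.6] ang 8.0 z [0.0089 0.0122 0.0154]
tray 704 c [639.1  92.4] sz [206.3 196.8] ang 0.2 z [0.0063 0.01   0.019 ]
hook 234 c [664.1  77.7] sz [77.4 97.1] ang 82.3 z [0.1674 0.1763 0.1816]
[[6.22e-01 1.18e-01 1.70e-01 1.25e+02 1.45e+02 1.41e+02]
 [6.16e-01 7.60e-02 1.80e-01 4.90e+01 5.80e+01 5.60e+01]
 [6.28e-01 1.18e-01 1.69e-01 1.70e+01 2.20e+01 3.30e+01]
 [6.28e-01 1.06e-01 1.72e-01 1.11e+02 1.26e+02 1.14e+02]
 [6.27e-01 9.50e-02 1.73e-01 1.18e+02 1.26e+02 1.10e+02]
 [6.30e-01 9.10e-02 1.75e-01 1.30e+02 1.21e+02 1.11e+02]
 [6.30e-01 8.80e-02 1.74e-01 1.33e+02 1.35e+02 1.21e+02]
 [6.33e-01 7.50e-02 1.77e-01 1.35e+02 1.36e+02 1.28e+02]
 [6.35e-01 7.40e-02 1.75e-01 1.38e+02 1.40e+02 1.19e+02]
 [6.33e-01 6.70e-02 1.73e-01 1.36e+02 1.38e+02 1.2
[... 2855 characters left out ...]
+01 9.70e+01 9.20e+01]
 [6.20e-01 7.90e-02 1.75e-01 4.60e+01 5.10e+01 5.20e+01]
 [6.13e-01 8.20e-02 1.72e-01 1.04e+02 1.19e+02 1.12e+02]
 [6.30e-01 8.20e-02 1.64e-01 6.80e+01 7.60e+01 7.40e+01]
 [6.24e-01 7.80e-02 1.66e-01 1.02e+02 1.14e+02 1.05e+02]
 [6.32e-01 6.50e-02 1.69e-01 1.03e+02 1.11e+02 1.07e+02]
 [6.32e-01 5.80e-02 1.67e-01 9.20e+01 9.60e+01 9.80e+01]
 [6.36e-01 5.00e-02 1.68e-01 9.80e+01 1.02e+02 1.01e+02]
 [6.38e-01 4.60e-02 1.63e-01 6.90e+01 7.60e+01 8.30e+01]]
bowlrim 326 c [ 642.4 -154.3] sz [112.2 110. ] ang 23.2 z [0.0895 0.0928 0.0952]
(643.926025390625, -153.3791961669922) 57.92123794555664
bowlfloor 654 c [ 644.  -156.6] sz [107.  104.9] ang 20.7 z [0.0592 0.062  0.0667]
```

```bash
cat > to.py <<'E'
from h import *; import sys
# usage: to.py x y z yaw_deg(lifter x heading) ; prints tool-frame shift (mm) and turn (deg)
x,y,z,yaw=map(float,sys.argv[1:5]); s=env.get_state(); r=rot(s['orientation'])
a=np.radians(yaw); X=np.array([-np.cos(a),-np.sin(a),0]);Z=np.array([0,0,-1.]);G=R.from_matrix(np.c_[X,np.cross(Z,X),Z])
print('shift mm',np.round(1000*r.inv().apply(np.array([x,y,z])-s['tcp_pos']),1),'turn',np.round((r.inv()*G).as_rotvec(degrees=True),2))
print('t',round(s['clock'],2),'tcp',np.round(s['tcp_pos'],4),'F',np.round(s['wrist_force'],2),'gap',round(s['finger_gap'],4))
E
python3 to.py .491 .312 .30 8
```

```text
shift mm [-402.9 -155.   -69.3] turn [ -0.08  -0.03 -21.74]
t 0.15 tcp [0.1364 0.5582 0.2306] F [-0.45 -0.06  0.28] gap 0.0854
```

```bash
python3 -m creep '[[-0.02,-0.008,-0.02,0,0,-1],[-0.06,-0.023,-0.04,0,0,-4],[-0.1,-0.039,-0.07,0,0,-7],[-0.145,-0.056,-0.07,0,0,-10],[-0.19,-0.073,-0.07,0,0,-13],[-0.235,-0.09,-0.07,0,0,-16],[-0.26,-0.1,-0.07,0,0,-19],[-0.27,-0.104,-0.07,0,0,-21.7]]' && python3 to.py .491 .312 .30 8
```

```text
clock: 0.95
tcp_pos: [0.3764, 0.3915, 0.3008]
orientation: [-0.0, -0.069, 0.998, -0.0]
wrist_force: [-0.2, 0.4, 0.2]
finger_gap: 0.0856
shift mm [-102.6  -94.4    0.9] turn [-0.04 -0.01 -0.14]
t 0.95 tcp [0.3764 0.3915 0.3008] F [-0.21  0.38  0.24] gap 0.0856
```

```bash
python3 -m creep '[[-0.02,-0.018,0,0,0,0],[-0.05,-0.045,0,0,0,0],[-0.08,-0.074,0,0,0,0],[-0.095,-0.087,0,0,0,0],[-0.1025,-0.0943,0,0,0,0],[-0.1025,-0.0943,0,0,0,0],[-0.1025,-0.0943,0,0,0,0],[-0.1025,-0.0943,0,0,0,0]]' && python3 to.py .491 .312 .30 8; python3 - <<'E'
from h import *
im,d,p=shot('wrist');cv2.imwrite('pics/w1.png',im);c=cloud(d,p)
np.savez('w1.npz',im=im,d=d,c=c)
m=(d>0)&(c[...,2]>.213)&(c[...,2]<.224)&(np.hypot(c[...,0]-.49,c[...,1]-.312)<.04)
q=c[m];print(len(q));r=cv2.minAreaRect((q[:,:2]*1000).astype(np.float32));print(r,np.median(q[:,2]), q.mean(0))
m=(d>0)&(c[...,2]>.134)&(c[...,2]<.150)&(np.hypot(c[...,0]-.52,c[...,1]-.312)<.11)
q=c[m];r=cv2.minAreaRect((q[:,:2]*1000).astype(np.float32));print(r,np.median(q[:,2]))
E
```

```text
clock: 1.75
tcp_pos: [0.4877, 0.315, 0.3015]
orientation: [-0.0, -0.07, 0.998, 0.0]
wrist_force: [0.1, 0.5, 0.2]
finger_gap: 0.0856
shift mm [-2.9 -3.5  1.5] turn [ 0.02 -0.01  0.05]
t 1.75 tcp [0.4877 0.315  0.3015] F [0.07 0.48 0.24] gap 0.0856
643
((490.7227783203125, 315.1398620605469), (21.04378318786621, 21.111679077148438), 7.671922206878662) 0.21735230656184798 [0.49032663 0.31491607 0.21724348]
((524.8468627929688, 319.66766357421875), (112.29638671875, 47.9626579284668), 7.8729658126831055) 0.14014980483542272
```

View pics/w1.png

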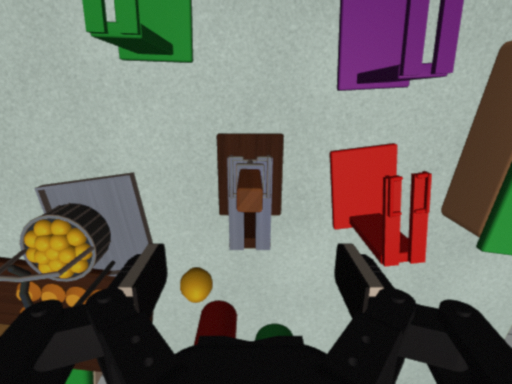

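Wrist view: handle top at (249,198), which works out to (0.4905, 0.315, 0.217) at yaw 7.8°. The rack arms around it agree. I'll go down on it.

```bash
python3 to.py .4905 .315 .167 7.8; python3 -m creep '[[-0.0028,0,0.02,0,0,0],[-0.0028,0,0.06,0,0,0],[-0.0028,0,0.1,0,0,0],[-0.0028,0,0.125,0,0,0],[-0.0028,0,0.1345,0,0,0],[-0.0028,0,0.1345,0,0,0],[-0.0028,0,0.1345,0,0,0],[-0.0028,0,0.1345,0,0,0]]' && python3 to.py .4905 .315 .167 7.8
```

```text
shift mm [ -2.7  -0.5 134.6] turn [0.02 0.01 0.26]
t 1.8 tcp [0.4877 0.3151 0.3016] F [ 0.12  0.04 -0.27] gap 0.0852
clock: 2.6
tcp_pos: [0.4926, 0.3153, 0.1689]
orientation: [0.002, -0.07, 0.998, 0.001]
wrist_force: [0.0, -1.5, 0.6]
finger_gap: 0.0851
shift mm [ 2.1 -0.   1.9] turn [0.06 0.2  0.18]
t 2.6 tcp [0.4926 0.3153 0.1689] F [ 0.04 -1.54  0.6 ] gap 0.0851
```

```bash
python3 -m creep '[[0,0,0.001,0,0,0],[0,0,0.001,0,0,0],[0,0,0.001,0,0,0],[0,0,0.001,0,0,0],[0,0,0.001,0,0,0],[0,0,0.001,0,0,0],[0,0,0.001,0,0,0],[0,0,0.001,0,0,0]]' 0 100 && python3 to.py .4905 .315 .167 7.8
```

```text
clock: 3.4
tcp_pos: [0.4918, 0.3147, 0.1661]
orientation: [0.0, -0.069, 0.998, 0.0]
wrist_force: [0.2, -1.1, 4.0]
finger_gap: 0.021
shift mm [ 1.2  0.5 -0.9] turn [0.01 0.04 0.16]
t 3.4 tcp [0.4918 0.3147 0.1661] F [ 0.2  -1.09  3.98] gap 0.021
```

```bash
python3 -m creep '[[0,0,-0.006,0,0,0],[0,0,-0.012,0,0,0],[0,0,-0.016,0,0,0],[0,0,-0.016,0,0,0],[0.01,0,-0.016,0,0,0],[0.03,0,-0.016,0,0,0],[0.05,0,-0.016,0,0,0],[0.07,0,-0.016,0,0,0]]' && python3 -m creep '[[0.02,0,0,0,0,0],[0.03,0,0,0,0,0],[0.035,0,-0.01,0,0,0],[0.035,0,-0.03,0,0,0],[0.035,0,-0.05,0,0,0],[0.035,0,-0.07,0,0,0],[0.035,0,-0.08,0,0,0],[0.035,0,-0.08,0,0,0]]' && python3 to.py .4905 .315 .167 7.8
python3 - <<'E'
from top import *
# fits of bail bar & rod in stand: combine both cams, per-cam
hsv=cv2.cvtColor(C[None],cv2.COLOR_BGR2HSV)[0].astype(int)
for i in (0,1):
    m=(S==i)&(P[:,0]>.55)&(P[:,0]<.75)&(P[:,1]>-.02)&(P[:,1]<.2)
    g=C.max(1)
    rod=P[m&(P[:,2]>.172)&(P[:,0]>.655)&(P[:,0]<.70)]
    v=np.linalg.svd(rod[:,:2]-rod[:,:2].mean(0))[2][0]; print(i,'rod',rod.mean(0).round(4),np.degrees(np.arctan(v[1]/v[0])).round(1))
    print(' hook xmin end', np.sort(P[m&(P[:,2]>.165)&(P[:,1]<.09)][:,0])[:4])
    # food axis and basket rim
    f=P[m&(P[:,2]>.10)&(P[:,2]<.125)&(hsv[:,1]>150)&(hsv[:,0]>12)&(hsv[:,0]<35)]
    print(' food',f[:,:2].mean(0).round(4),cv2.minEnclosingCircle((f[:,:2]*1000).astype(np.float32)))
E
```

```text
clock: 4.2
tcp_pos: [0.4204, 0.3045, 0.1813]
orientation: [-0.001, -0.069, 0.998, -0.0]
wrist_force: [0.5, -0.5, -0.7]
finger_gap: 0.0206
clock: 5.0
tcp_pos: [0.3888, 0.3006, 0.2636]
orientation: [0.002, -0.069, 0.998, 0.001]
wrist_force: [0.7, -1.0, -1.1]
finger_gap: 0.0206
shift mm [-102.4    0.    97. ] turn [0.08 0.2  0.15]
t 5.0 tcp [0.3888 0.3006 0.2636] F [ 0.7  -1.01 -1.08] gap 0.0206
0 rod [0.6779 0.0958 0.1801] 16.6
 hook xmin end [0.61564939 0.61594206 0.61621899 0.61652754]
 food [0.6412 0.0787] ((632.7989501953125, 83.18424224853516), 43.6905632019043)
1 rod [0.6777 0.0966 0.1784] 16.6
 hook xmin end [0.60879242 0.61254898 0.6127174  0.61276972]
 food [0.6231 0.0792] ((628.4888916015625, 85.32536315917969), 42.17924880981445)
```

```bash
python3 to.py .503 .048 .30 15.5
```

```text
shift mm [ -78.3 -265.9  -36.5] turn [ 0.06  0.21 -7.55]
t 5.0 tcp [0.3888 0.3006 0.2636] F [ 0.7  -1.01 -1.08] gap 0.0206
```

```bash
python3 -m creep '[[-0.005,-0.015,-0.02,0,0,0],[-0.015,-0.05,-0.036,0,0,-1],[-0.028,-0.095,-0.036,0,0,-2.5],[-0.041,-0.14,-0.036,0,0,-4],[-0.054,-0.185,-0.036,0,0,-5.5],[-0.067,-0.23,-0.036,0,0,-7],[-0.075,-0.255,-0.036,0,0,-7.5],[-0.078,-0.265,-0.036,0,0,-7.5]]' && python3 -m creep '[[0,0,0,0,0,0],[0,0,0,0,0,0],[0,0,0,0,0,0],[0,0,0,0,0,0],[0,0,0,0,0,0],[0,0,0,0,0,0],[0,0,0,0,0,0],[0,0,0,0,0,0]]' && python3 to.py .503 .048 .30 15.5; python3 - <<'E'
from h import *
im,d,p=shot('wrist');cv2.imwrite('pics/w2.png',im);c=cloud(d,p);np.savez('w2.npz',im=im,d=d,c=c)
E
```

```text
clock: 5.8
tcp_pos: [0.5022, 0.0459, 0.2963]
orientation: [-0.001, -0.133, 0.991, 0.0]
wrist_force: [-0.3, 1.2, -1.4]
finger_gap: 0.021
clock: 6.6
tcp_pos: [0.5015, 0.0486, 0.2978]
orientation: [0.0, -0.135, 0.991, 0.0]
wrist_force: [1.1, 0.3, -1.5]
finger_gap: 0.0208
shift mm [-1.3 -1.  -2.2] turn [ 0.    0.01 -0.03]
t 6.6 tcp [0.5015 0.0486 0.2978] F [ 1.12  0.29 -1.55] gap 0.0208
```

View pics/w2.png

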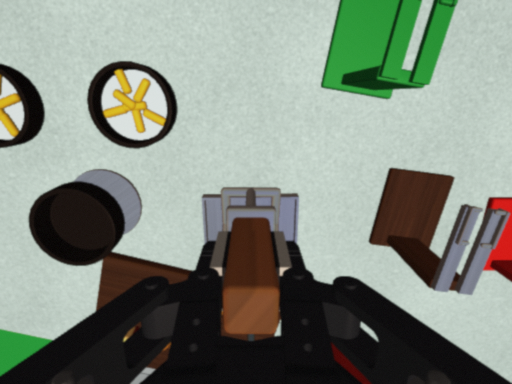

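Wrist view: the lifter is held with its handle upright at (250,270). The tray lies symmetrically behind it, columns 203 to 298, so sideways and yaw alignment look good. The sprung bowl rim is at (80,222). I'll measure the bowl and tray from here and refine the bar position.

```bash
python3 - <<'E'
from h import *
z=np.load('w2.npz');c=z['c'];d=z['d'];im=z['im'];x,y,h=c[...,0],c[...,1],c[...,2]
def near(cx,cy,r,z0,z1): return c[(d>0)&(np.hypot(x-cx,y-cy)<r)&(h>z0)&(h<z1)]
q=near(.647,-.154,.09,.088,.102);print('rim',len(q),cv2.minEnclosingCircle((q[:,:2]*1000).astype(np.float32)),np.median(q[:,2]))
# least squares: outer/inner radii -> fit circle to all rim pts (mean r ~52.5)
from scipy.optimize import least_squares
f=least_squares(lambda p:np.hypot(q[:,0]-p[0],q[:,1]-p[1])-p[2],[.647,-.154,.0525],loss='soft_l1',f_scale=.002);print(f.x)
q=near(.647,-.154,.06,.055,.070);print('floor',len(q),cv2.minEnclosingCircle((q[:,:2]*1000).astype(np.float32)),np.median(q[:,2]))
for nm,n in [('full',(.5,-.13))]:
    q=near(.47,-.12,.09,.03,.05);print(nm,len(q),cv2.minEnclosingCircle((q[:,:2]*1000).astype(np.float32)))
t=c[(d>0)&(x>.5)&(x<.75)&(y>-.05)&(y<.2)&(h>.004)&(h<.022)];print('tray',cv2.minAreaRect((t[:,:2]*1000).astype(np.float32)))
E
python3 to.py .503 .048 .234 15.5
python3 -m creep '[[0,0,0.01,0,0,0],[0,0,0.03,0,0,0],[0,0,0.05,0,0,0],[-0.002,-0.001,0.06,0,0,0],[-0.002,-0.001,0.064,0,0,0],[-0.002,-0.001,0.064,0,0,0],[-0.002,-0.001,0.064,0,0,0],[-0.002,-0.001,0.064,0,0,0]]'; python3 to.py .503 .048 .234 15.5
python3 - <<'E'
from h import *
o=[]
for n,(r0,c0) in [('scene',(180,200)),('side',(120,220))]:
    im,d,p=shot(n);np.savez(n+'2.npz',im=im,d=d);o.append(cv2.resize(im[r0:r0+110,c0:c0+110],None,fx=3.6,fy=3.6,interpolation=cv2.INTER_CUBIC))
cv2.imwrite('pics/pre.png',np.hstack(o))
E
```

```text
rim 1721 ((646.5256958007812, -151.97035217285156), 56.51094055175781) 0.0941698854331649
[ 0.64501137 -0.15081237  0.05201832]
floor 3005 ((643.1483154296875, -149.07659912109375), 54.90970993041992) 0.06303615646845406
full 1890 ((481.42633056640625, -122.53380584716797), 56.17217254638672)
tray ((635.7445068359375, 37.230987548828125), (125.2518310546875, 267.15081787109375), 36.00541305541992)
shift mm [-1.4 -0.9 63.8] turn [ 0.    0.01 -0.03]
t 6.65 tcp [0.5015 0.0485 0.2978] F [-0.07  0.17 -1.75] gap 0.0211
clock: 7.45
tcp_pos: [0.5042, 0.048, 0.2347]
orientation: [0.001, -0.135, 0.991, -0.0]
wrist_force: [-0.3, 0.4, -0.9]
finger_gap: 0.0212
shift mm [1.2 0.4 0.7] turn [-0.03  0.09 -0.04]
t 7.45 tcp [0.5042 0.048  0.2347] F [-0.28  0.45 -0.89] gap 0.0212
```

View pics/pre.png

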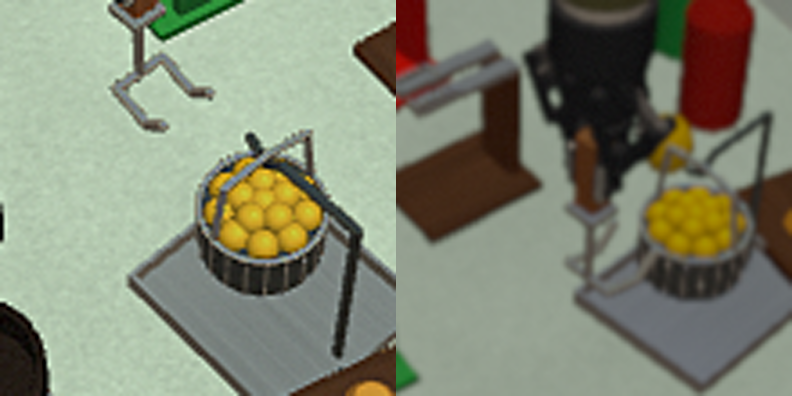

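The scene crop (left) shows the prong tips at (210,95) and (160,127), with bail corners at (308,133) and (220,190). In the side crop the bail corners are at (670,155) and (738,197). I'll cast rays at the known heights and compare against the kinematic tip positions.

```bash
cat > ray.py <<'E'
from h import *
def ray(n,u,v,z):
    p=env.camera_params(n);c=np.array([(u-p['cx'])/p['fx'],-(v-p['cy'])/p['fy'],-1.]);w=rot(p['orientation']).apply(c);o=np.array(p['position'])
    return (o+w*(z-o[2])/w[2])[:2].round(4)
def proj(n,P):
    p=env.camera_params(n);c=rot(p['orientation']).inv().apply(np.array(P)-p['position']);return (p['cx']-p['fx']*c[0]/c[2]).round(1),(p['cy']+p['fy']*c[1]/c[2]).round(1)
E
python3 - <<'E'
from ray import *
s=env.get_state();a=np.radians(15.5);X=np.array([np.cos(a),np.sin(a),0]);Y=np.array([-X[1],X[0],0])
L=s['tcp_pos']-.0015*X-[0,0,.026]
S=lambda u,v:(200+u/3.6,180+v/3.6); D=lambda u,v:(220+(u-396)/3.6,120+v/3.6)
for sg,px in [(1,(210,95)),(-1,(160,127))]:
    T=L+.052*X+sg*.022*Y-[0,0,.062]; print('tip kin',T.round(4),'ray scene',ray('scene',*S(*px),T[2]),'pred crop', (np.array(proj('scene',T))-[200,180])*3.6,'side pred crop',(np.array(proj('side',T))-[220,120])*3.6+[396,0])
for nm,z in [('side',.1585),('scene',.1585)]:
    A=[ray(nm,*(S(*q) if nm=='scene' else D(*q)),z) for q in ([(308,133),(220,190)] if nm=='scene' else [(670,155),(738,197)])]
    print(nm,A,np.mean(A,0),np.linalg.norm(A[0]-A[1]),np.degrees(np.arctan2(*(A[0]-A[1])))) 
B=np.array([.631,.083,.165])
for n,o in (('scene',[200,180]),('side',[110,120])):
    for sg in(1,-1): print(n,'corner pred crop',(np.array(proj(n,B+sg*.037*Y-[0,0,.0065]))-o)*3.6)
E
```

```text
tip kin [0.5469 0.0827 0.1465] ray scene [0.5521 0.0824] pred crop [207.    89.64] side pred crop [612.36 221.76]
tip kin [0.5586 0.0403 0.1465] ray scene [0.5613 0.0377] pred crop [161.64 122.76] side pred crop [652.68 249.84]
side [array([0.6229, 0.1176]), array([0.644 , 0.0489])] [0.63345 0.08325] 0.0718672387113906 -17.073421667509617
scene [array([0.6199, 0.1246]), array([0.6345, 0.0477])] [0.6272  0.08615] 0.07827368651085752 -10.750056683858507
scene corner pred crop [301.32 137.52]
scene corner pred crop [223.92 197.28]
side corner pred crop [667.44 154.8 ]
side corner pred crop [735.84 199.44]
```

```bash
python3 to.py .5977 .0743 .234 15.5; python3 -m creep '[[-0.01,0,0,0,0,0],[-0.03,0,0,0,0,0],[-0.05,0,0,0,0,0],[-0.07,0,0,0,0,0],[-0.085,0,0,0,0,0],[-0.095,0,0,0,0,0],[-0.096,0,0,0,0,0],[-0.096,0,0,0,0,0]]'; python3 to.py .5977 .0743 .234 15.5
python3 - <<'E'
from h import *
o=[]
for n,(r0,c0) in [('scene',(180,220)),('side',(120,240))]:
    im,d,p=shot(n);np.savez(n+'3.npz',im=im,d=d);o.append(cv2.resize(im[r0:r0+100,c0:c0+100],None,fx=4,fy=4,interpolation=cv2.INTER_CUBIC))
cv2.imwrite('pics/in.png',np.hstack(o))
E
```

```text
shift mm [-97.2   0.4   0.6] turn [-0.02  0.08 -0.04]
t 7.55 tcp [0.5041 0.048  0.2345] F [-0.33  1.08 -0.93] gap 0.0213
clock: 8.35
tcp_pos: [0.5961, 0.0737, 0.2335]
orientation: [-0.0, -0.135, 0.991, 0.0]
wrist_force: [-0.6, -0.6, -1.0]
finger_gap: 0.0211
shift mm [-1.7  0.2 -0.5] turn [ 0.01 -0.04 -0.03]
t 8.35 tcp [0.5961 0.0737 0.2335] F [-0.58 -0.59 -0.99] gap 0.0211
```

View pics/in.png

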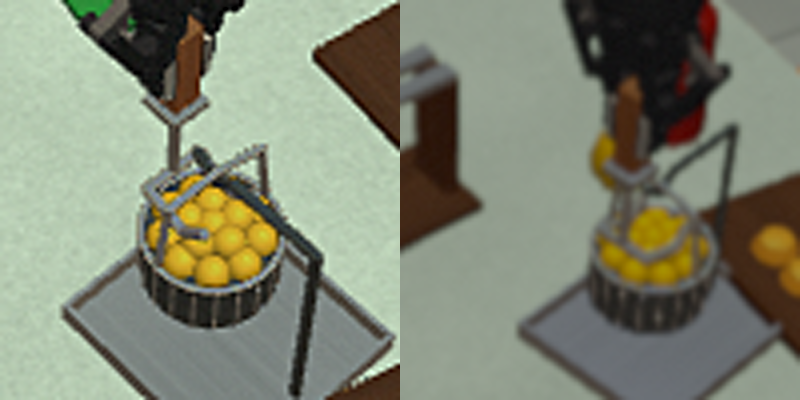

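The crop shows the near prong passing under the bail, with its tip at (205,237). The rod lies between the prongs and the wrist reads no contact force. I'll raise gently.

```bash
python3 -m creep '[[-0.001,0,-0.005,0,0,0],[-0.001,0,-0.01,0,0,0],[-0.001,0,-0.015,0,0,0],[-0.001,0,-0.02,0,0,0],[-0.001,0,-0.024,0,0,0],[-0.001,0,-0.028,0,0,0],[-0.001,0,-0.031,0,0,0],[-0.001,0,-0.031,0,0,0]]'; python3 to.py .5977 .0743 .234 15.5
```

```text
clock: 9.25
tcp_pos: [0.5974, 0.0739, 0.2651]
orientation: [0.0, -0.135, 0.991, 0.0]
wrist_force: [0.2, 0.1, -1.8]
finger_gap: 0.021
shift mm [-0.4  0.3 31.1] turn [ 0.    0.03 -0.04]
t 9.25 tcp [0.5974 0.0739 0.2651] F [ 0.16  0.1  -1.75] gap 0.021
```

```bash
python3 - <<'E'
from h import *
o=[]
for n,(r0,c0) in [('scene',(180,220)),('side',(120,240))]:
    im,d,p=shot(n);np.savez(n+'4.npz',im=im,d=d);o.append(cv2.resize(im[r0:r0+100,c0:c0+100],None,fx=4,fy=4,interpolation=cv2.INTER_CUBIC))
cv2.imwrite('pics/in2.png',np.hstack(o))
E
```

```text
(no output)
```

View pics/in2.png

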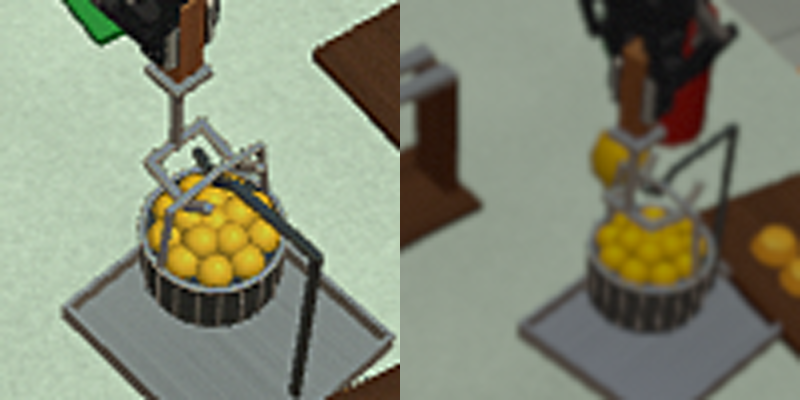

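The prongs are still below the bar, with the tip beyond it at (210,208), and there is no load yet. I'll keep raising in small steps.

```bash
python3 -m creep '[[0,0,-0.002,0,0,0],[0,0,-0.003,0,0,0],[0,0,-0.004,0,0,0],[0,0,-0.005,0,0,0],[0,0,-0.006,0,0,0],[0,0,-0.006,0,0,0],[0,0,-0.006,0,0,0],[0,0,-0.006,0,0,0]]'; python3 to.py .5977 .0743 .234 15.5
```

```text
clock: 10.15
tcp_pos: [0.5972, 0.0739, 0.2709]
orientation: [0.0, -0.135, 0.991, 0.0]
wrist_force: [1.1, 1.0, -4.2]
finger_gap: 0.0208
shift mm [-0.6  0.3 36.9] turn [ 0.    0.01 -0.04]
t 10.15 tcp [0.5972 0.0739 0.2709] F [ 1.08  0.96 -4.22] gap 0.0208
```

```bash
python3 -m creep '[[0,0,-0.003,0,0,0],[0,0,-0.006,0,0,0],[0,0,-0.01,0,0,0],[0,0,-0.014,0,0,0],[0,0,-0.018,0,0,0],[0,0,-0.022,0,0,0],[0,0,-0.025,0,0,0],[0,0,-0.025,0,0,0]]'; python3 to.py .5977 .0743 .234 15.5;  python3 - <<'E'
from h import *
o=[]
for n,(r0,c0) in [('scene',(165,220)),('side',(110,240))]:
    im,d,p=shot(n);np.savez(n+'5.npz',im=im,d=d);o.append(cv2.resize(im[r0:r0+100,c0:c0+100],None,fx=4,fy=4,interpolation=cv2.INTER_CUBIC))
cv2.imwrite('pics/up.png',np.hstack(o))
E
```

```text
clock: 10.95
tcp_pos: [0.5974, 0.0739, 0.2965]
orientation: [0.001, -0.134, 0.991, -0.0]
wrist_force: [0.7, 0.0, -4.3]
finger_gap: 0.0208
shift mm [-0.3  0.3 62.5] turn [-0.01  0.06 -0.04]
t 10.95 tcp [0.5974 0.0739 0.2965] F [ 0.69  0.05 -4.28] gap 0.0208
```

View pics/up.png

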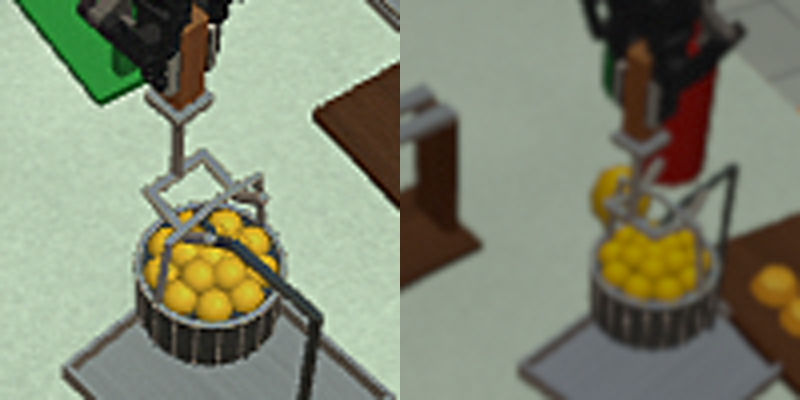

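The basket now hangs on the lifter, clear of the hook rod by about 26 mm. Wrist load is about 4.3 N, of which the basket is roughly 2.7 N. Now I'll leave to -x and then rise.

```bash
python3 -m creep '[[0,0,-0.003,0,0,0],[0.002,0,-0.005,0,0,0],[0.006,0,-0.006,0,0,0],[0.013,0,-0.006,0,0,0],[0.022,0,-0.006,0,0,0],[0.032,0,-0.006,0,0,0],[0.043,0,-0.006,0,0,0],[0.054,0,-0.006,0,0,0]]'; python3 -m creep '[[0.011,0,0,0,0,0],[0.022,0,-0.002,0,0,0],[0.033,0,-0.006,0,0,0],[0.043,0,-0.012,0,0,0],[0.05,0,-0.018,0,0,0],[0.055,0,-0.024,0,0,0],[0.058,0,-0.028,0,0,0],[0.059,0,-0.03,0,0,0]]'; python3 to.py .6137 -.1615 .35 15.5
```

```text
clock: 11.85
tcp_pos: [0.5438, 0.0592, 0.3019]
orientation: [-0.0, -0.134, 0.991, 0.0]
wrist_force: [-0.6, -0.0, -4.6]
finger_gap: 0.0208
clock: 12.65
tcp_pos: [0.4884, 0.0436, 0.3326]
orientation: [0.001, -0.134, 0.991, -0.0]
wrist_force: [0.7, 0.7, -5.0]
finger_gap: 0.0207
shift mm [ -66.1 -231.1  -17.3] turn [-0.02  0.07 -0.04]
t 12.65 tcp [0.4884 0.0436 0.3326] F [ 0.72  0.71 -5.05] gap 0.0207
```

```bash
python3 -m creep '[[0,-0.003,-0.003,0,0,0],[-0.003,-0.01,-0.007,0,0,0],[-0.006,-0.022,-0.012,0,0,0],[-0.011,-0.038,-0.016,0,0,0],[-0.016,-0.056,-0.017,0,0,0],[-0.021,-0.075,-0.017,0,0,0],[-0.027,-0.095,-0.017,0,0,0],[-0.033,-0.115,-0.017,0,0,0]]'; python3 -m creep '[[-0.006,-0.02,0,0,0,0],[-0.012,-0.04,0,0,0,0],[-0.018,-0.06,0,0,0,0],[-0.023,-0.078,0,0,0,0],[-0.027,-0.094,0,0,0,0],[-0.03,-0.105,0,0,0,0],[-0.032,-0.112,0,0,0,0],[-0.033,-0.115,0,0,0,0]]';python3 -m creep '[[0,0,0,0,0,0],[0,0,0,0,0,0],[0,0,0,0,0,0],[0,0,0,0,0,0],[0,0,0,0,0,0],[0,0,0,0,0,0],[0,0,0,0,0,0],[0,0,0,0,0,0]]'; python3 to.py .6137 -.1615 .35 15.5
python3 - <<'E'
from h import *
o=[]
for n,(r0,c0) in [('scene',(215,135)),('side',(170,300))]:
    im,d,p=shot(n);np.savez(n+'6.npz',im=im,d=d);o.append(cv2.resize(im[r0:r0+110,c0:c0+110],None,fx=3.6,fy=3.6,interpolation=cv2.INTER_CUBIC))
cv2.imwrite('pics/over.png',np.hstack(o))
E
```

```text
clock: 13.45
tcp_pos: [0.5516, -0.0603, 0.3482]
orientation: [-0.0, -0.134, 0.991, 0.0]
wrist_force: [0.5, 0.8, -4.4]
finger_gap: 0.0214
clock: 14.25
tcp_pos: [0.6134, -0.1613, 0.3481]
orientation: [-0.0, -0.134, 0.991, 0.0]
wrist_force: [-0.2, 0.8, -4.6]
finger_gap: 0.0209
clock: 15.05
tcp_pos: [0.6132, -0.1603, 0.3488]
orientation: [0.0, -0.135, 0.991, 0.0]
wrist_force: [-0.1, -0.5, -5.1]
finger_gap: 0.0207
shift mm [-0.2 -1.3 -1.2] turn [ 0.01  0.01 -0.04]
t 15.05 tcp [ 0.6132 -0.1603  0.3488] F [-0.08 -0.5  -5.09] gap 0.0207
```

View pics/over.png

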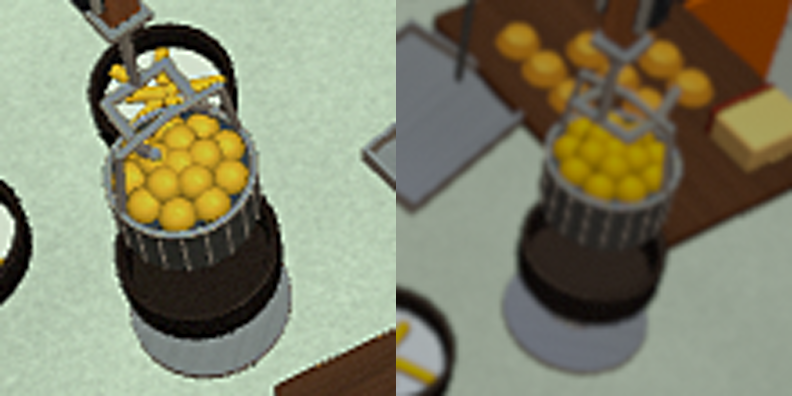

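Scene view (left): the basket hangs level over the bowl, its rim around (180,170) and the bowl rim around (200,250). I'll fit the annuli numerically per camera so each camera's bias cancels.

```bash
cat > fit.py <<'E'
from h import *; import json
from scipy.optimize import least_squares
def ann(q,c0,r0,r1):
    f=lambda p:(lambda r:np.maximum(r-r1,0)+np.maximum(r0-r,0)+.05*(r-(r0+r1)/2))(np.hypot(q[:,0]-p[0],q[:,1]-p[1]))
    return least_squares(f,c0,loss='soft_l1',f_scale=.002).x
def get(n,f):
    z=np.load(f);c=cloud(z['d'],json.load(open(n+'.json')));m=z['d']>0;return c[m],z['im'][m]
E
python3 - <<'E'
from fit import *
for n in ('scene','side'):
    q,_=get(n,n+'.npz'); k=(np.hypot(q[:,0]-.645,q[:,1]+.153)<.065)
    for lo,hi in ((.089,.10),(.092,.10)):
        m=k&(q[:,2]>lo)&(q[:,2]<hi); b=ann(q[m],[.645,-.153],.049,.056);print(n,'bowl',b.round(4),m.sum())
    q,C=get(n,n+'6.npz'); hs=cv2.cvtColor(C[None],cv2.COLOR_BGR2HSV)[0].astype(int)
    r=np.hypot(q[:,0]-.645,q[:,1]+.153);
    for lo,hi in ((.17,.188),(.174,.186)):
        m=(r<.06)&(r>.035)&(q[:,2]>lo)&(q[:,2]<hi)&(hs[:,1]<70); a=ann(q[m],[.645,-.153],.0455,.0485); print(n,'basket',a.round(4),m.sum(),'basket-bowl mm',((a-b)*1000).round(1),np.median(q[m,2]).round(4))
        # rim height on quadrants -> tilt
        A=np.c_[q[m,:2]-a,np.ones(m.sum())];print('  tilt',np.linalg.lstsq(A,q[m,2],rcond=None)[0].round(3))
E
```

```text
scene bowl [ 0.6468 -0.1535] 426
scene bowl [ 0.6468 -0.1534] 360
scene basket [ 0.6429 -0.1535] 132 basket-bowl mm [-3.9 -0.1] 0.1784
  tilt [-0.102  0.032  0.182]
scene basket [ 0.6426 -0.1523] 83 basket-bowl mm [-4.2  1.1] 0.1796
  tilt [-0.011  0.004  0.18 ]
side bowl [ 0.6434 -0.1539] 305
side bowl [ 0.643  -0.1541] 203
side basket [ 0.6434 -0.1505] 174 basket-bowl mm [0.4 3.6] 0.1794
  tilt [0.068 0.06  0.182]
side basket [ 0.6438 -0.1508] 103 basket-bowl mm [0.9 3.3] 0.1801
  tilt [0.018 0.018 0.181]
```

```bash
python3 - <<'E'
from fit import *
z=np.load('w2.npz');q=z['c'][z['d']>0];C=z['im'][z['d']>0]
for lo in (.088,.091,.093):
    m=(np.hypot(q[:,0]-.645,q[:,1]+.153)<.07)&(q[:,2]>lo)&(q[:,2]<.102)
    print('wrist bowl',ann(q[m],[.645,-.153],.049,.056).round(4),m.sum())
# image-based: bowl outer rim ellipse pts -> extreme columns at rim plane; use dark mask, initial images
from ray import *
for n,(u,v) in (('scene',(191,280)),('side',(353,240))):
    im=np.load(n+'.npz')['im'];dk=(im.max(2)<70).astype(np.uint8)
    nb,l,st,ce=cv2.connectedComponentsWithStats(dk); k=l[v,u]; print(n,st[k],im[v,u])
    cn=max(cv2.findContours((l==k).astype(np.uint8),0,1)[0],key=cv2.contourArea)[:,0]
    # far-side (upper image half) outline is the rim's outer edge, z=.095
    top=cn[cn[:,1]<st[k][1]+st[k][3]*.33]
    w=np.array([ray(n,a,b,.095) for a,b in top]); 
    f=least_squares(lambda p:np.hypot(w[:,0]-p[0],w[:,1]-p[1])-.056,[.645,-.153],loss='soft_l1',f_scale=.001); print(f.x.round(4),np.abs(f.fun).mean().round(4),len(top))
E
```

```text
wrist bowl [ 0.6462 -0.1517] 1721
wrist bowl [ 0.6463 -0.1518] 1462
wrist bowl [ 0.6463 -0.1518] 1240
scene [ 167  262   47   48 1726] [21 26 32]
[ 0.6494 -0.1544] 0.0008 50
side [ 286  152  138  109 4415] [25 31 40]
[0.7696 0.0821] 0.0363 139
```

```bash
python3 -m creep '[[-0.0015,-0.0014,0.003,0,0,0],[-0.0015,-0.0014,0.008,0,0,0],[-0.0015,-0.0014,0.014,0,0,0],[-0.0015,-0.0014,0.02,0,0,0],[-0.0015,-0.0014,0.025,0,0,0],[-0.0015,-0.0014,0.028,0,0,0],[-0.0015,-0.0014,0.028,0,0,0],[-0.0015,-0.0014,0.028,0,0,0]]'; python3 to.py .615 -.1625 .285 15.5
python3 - <<'E'
from fit import *
s=env.get_state()
for n in ('scene','side'):
    im,d,p=shot(n);np.savez(n+'7.npz',im=im,d=d)
    q,_=get(n,n+'.npz'); m=(np.hypot(q[:,0]-.645,q[:,1]+.153)<.065)&(q[:,2]>.09)&(q[:,2]<.1); b=ann(q[m],[.645,-.153],.049,.056)
    q,C=get(n,n+'7.npz'); hs=cv2.cvtColor(C[None],cv2.COLOR_BGR2HSV)[0].astype(int); r=np.hypot(q[:,0]-.646,q[:,1]+.153)
    zr=s['tcp_pos'][2]-.1705
    m=(r<.06)&(r>.035)&(q[:,2]>zr-.005)&(q[:,2]<zr+.007)&(hs[:,1]<70); a=ann(q[m],[.645,-.153],.0455,.0485); print(n,a.round(4),m.sum(),'diff',((a-b)*1000).round(1),zr,np.median(q[m,2]))
im=np.load('scene7.npz')['im'][215:325,135:245];im2=np.load('side7.npz')['im'][170:280,300:410]
cv2.imwrite('pics/low.png',cv2.resize(np.hstack([im,im2]),None,fx=3.6,fy=3.6,interpolation=cv2.INTER_CUBIC))
E
```

```text
clock: 15.95
tcp_pos: [0.615, -0.1613, 0.3209]
orientation: [0.0, -0.135, 0.991, 0.0]
wrist_force: [-0.3, -0.1, -4.3]
finger_gap: 0.021
shift mm [ 0.3 -1.2 35.9] turn [ 0.    0.01 -0.04]
t 15.95 tcp [ 0.615  -0.1613  0.3209] F [-0.34 -0.07 -4.33] gap 0.021
scene [ 0.6446 -0.1541] 78 diff [-2.1 -0.6] 0.15037583871506913 0.15094797747495875
side [ 0.6453 -0.1523] 109 diff [1.9 1.6] 0.15037583871506913 0.1513770477040951
```

```bash
python3 -m creep '[[0,-0.0005,0.003,0,0,0],[0,-0.0005,0.006,0,0,0],[0,-0.0005,0.009,0,0,0],[0,-0.0005,0.012,0,0,0],[0,-0.0005,0.015,0,0,0],[0,-0.0005,0.017,0,0,0],[0,-0.0005,0.018,0,0,0],[0,-0.0005,0.018,0,0,0]]'; python3 to.py .615 -.1625 .285 15.5
```

```text
clock: 16.85
tcp_pos: [0.615, -0.1618, 0.3026]
orientation: [-0.0, -0.135, 0.991, 0.0]
wrist_force: [-0.6, -0.3, -3.9]
finger_gap: 0.0203
shift mm [ 0.2 -0.7 17.6] turn [ 0.02 -0.01 -0.04]
t 16.85 tcp [ 0.615  -0.1618  0.3026] F [-0.63 -0.35 -3.88] gap 0.0203
```

```bash
python3 - <<'E'
from fit import *
s=env.get_state(); print(s['wrist_force'])
zr=s['tcp_pos'][2]-.1705
for n in ('scene','side'):
    im,d,p=shot(n);np.savez(n+'8.npz',im=im,d=d)
    for f in ('','8'):
        q,C=get(n,n+f+'.npz'); r=np.hypot(q[:,0]-.646,q[:,1]+.153)
        m=(r>.0515)&(r<.0555)&(q[:,2]>.06)&(C.max(1)<70)&(q[:,2]<.11); print(n,f,'bowl rim z pct',np.percentile(q[m,2],[50,75,90,97]).round(4),m.sum())
    hs=cv2.cvtColor(C[None],cv2.COLOR_BGR2HSV)[0].astype(int)
    m=(r<.06)&(r>.035)&(q[:,2]>zr-.006)&(q[:,2]<zr+.008)&(hs[:,1]<70); a=ann(q[m],[.645,-.153],.0455,.0485)
    print(a.round(4),m.sum(),zr.round(4),'rim z',np.median(q[m,2]).round(4),'tilt',np.linalg.lstsq(np.c_[q[m,:2]-a,np.ones(m.sum())],q[m,2],rcond=None)[0].round(3))
im=np.load('scene8.npz')['im'][215:325,135:245];im2=np.load('side8.npz')['im'][170:280,300:410]
cv2.imwrite('pics/in_bowl.png',cv2.resize(np.hstack([im,im2]),None,fx=3.6,fy=3.6,interpolation=cv2.INTER_CUBIC))
print([env.get_state()['wrist_force'][2].round(2)])
E
```

```text
[-0.63062971 -0.34525051 -3.88109649]
scene  bowl rim z pct [0.094  0.0956 0.0967 0.0978] 243
scene 8 bowl rim z pct [0.0937 0.0956 0.0967 0.0975] 197
[ 0.6451 -0.154 ] 86 0.1321 rim z 0.132 tilt [-0.089  0.028  0.135]
side  bowl rim z pct [0.0916 0.0937 0.0949 0.0959] 174
side 8 bowl rim z pct [0.0911 0.0932 0.0947 0.0959] 149
[ 0.6458 -0.1521] 119 0.1321 rim z 0.1325 tilt [0.023 0.049 0.135]
[np.float64(-5.69)]
```

The bowl rim hasn't sunk and the basket sits at the expected height, so it is inside the bowl without catching. I'll keep lowering and watch the load transfer.

```bash
python3 -m creep '[[0,0,0.003,0,0,0],[0,0,0.006,0,0,0],[0,0,0.009,0,0,0],[0,0,0.012,0,0,0],[0,0,0.015,0,0,0],[0,0,0.018,0,0,0],[0,0,0.02,0,0,0],[0,0,0.022,0,0,0]]'; python3 to.py .615 -.1625 .285 15.5; python3 -m creep '[[0,0,0.002,0,0,0],[0,0,0.004,0,0,0],[0,0,0.006,0,0,0],[0,0,0.008,0,0,0],[0,0,0.009,0,0,0],[0,0,0.01,0,0,0],[0,0,0.01,0,0,0],[0,0,0.01,0,0,0]]'; python3 to.py .615 -.1625 .285 15.5
```

```text
clock: 17.75
tcp_pos: [0.6151, -0.1618, 0.2806]
orientation: [-0.0, -0.134, 0.991, 0.0]
wrist_force: [-0.8, -0.3, -5.2]
finger_gap: 0.021
shift mm [ 0.3 -0.7 -4.4] turn [ 0.01 -0.   -0.04]
t 17.75 tcp [ 0.6151 -0.1618  0.2806] F [-0.76 -0.33 -5.17] gap 0.021
clock: 18.55
tcp_pos: [0.6151, -0.1618, 0.2709]
orientation: [0.0, -0.135, 0.991, -0.0]
wrist_force: [0.2, -1.0, -3.8]
finger_gap: 0.0211
shift mm [  0.3  -0.6 -14.1] turn [-0.    0.01 -0.04]
t 18.55 tcp [ 0.6151 -0.1618  0.2709] F [ 0.16 -1.   -3.78] gap 0.0211
```

```bash
cat > rim.py <<'E'
from fit import *
s=env.get_state()
for n in ('scene','side'):
    im,d,p=shot(n);np.savez(n+'9.npz',im=im,d=d); q,C=get(n,n+'9.npz'); r=np.hypot(q[:,0]-.646,q[:,1]+.153)
    m=(r>.0515)&(r<.0555)&(q[:,2]>.03)&(C.max(1)<70)&(q[:,2]<.11); b=np.percentile(q[m,2],90)
    hs=cv2.cvtColor(C[None],cv2.COLOR_BGR2HSV)[0].astype(int)
    y=q[(r<.035)&(hs[:,1]>150)&(hs[:,0]>15)&(hs[:,0]<35)&(q[:,2]>.05)&(q[:,2]<.2)]
    print(n,'bowl rim top',b.round(4),'food median/top',np.percentile(y[:,2],[50,98]).round(4),'F',env.get_state()['wrist_force'].round(2))
E
python3 rim.py; python3 -m creep '[[0,0,0.002,0,0,0],[0,0,0.004,0,0,0],[0,0,0.006,0,0,0],[0,0,0.008,0,0,0],[0,0,0.01,0,0,0],[0,0,0.01,0,0,0],[0,0,0.01,0,0,0],[0,0,0.01,0,0,0]]'; python3 rim.py
```

```text
scene bowl rim top 0.0943 food median/top [0.122 0.13 ] F [ 0.09 -0.35 -4.36]
side bowl rim top 0.0923 food median/top [0.1201 0.1279] F [-0.48  0.16 -3.58]
clock: 19.45
tcp_pos: [0.6152, -0.1618, 0.2609]
orientation: [0.0, -0.135, 0.991, 0.0]
wrist_force: [0.7, -0.9, -3.6]
finger_gap: 0.0213
scene bowl rim top 0.0852 food median/top [0.1122 0.1198] F [-0.19 -0.61 -1.74]
side bowl rim top 0.0836 food median/top [0.1103 0.1173] F [ 0.88 -0.05 -3.47]
```

```bash
for i in 1; do python3 -m creep '[[0,0,0.002,0,0,0],[0,0,0.004,0,0,0],[0,0,0.006,0,0,0],[0,0,0.008,0,0,0],[0,0,0.01,0,0,0],[0,0,0.01,0,0,0],[0,0,0.01,0,0,0],[0,0,0.01,0,0,0]]'; done; python3 rim.py; python3 -m creep '[[0,0,0.002,0,0,0],[0,0,0.004,0,0,0],[0,0,0.006,0,0,0],[0,0,0.008,0,0,0],[0,0,0.01,0,0,0],[0,0,0.01,0,0,0],[0,0,0.01,0,0,0],[0,0,0.01,0,0,0]]'; python3 rim.py
```

```text
clock: 20.35
tcp_pos: [0.6151, -0.1618, 0.2509]
orientation: [0.0, -0.134, 0.991, -0.0]
wrist_force: [-0.3, -0.2, -2.0]
finger_gap: 0.0212
scene bowl rim top 0.0776 food median/top [0.1046 0.1123] F [-0.16 -0.27 -1.8 ]
side bowl rim top 0.0758 food median/top [0.1024 0.1099] F [ 1.1  -0.33 -1.85]
clock: 21.25
tcp_pos: [0.6152, -0.1618, 0.2409]
orientation: [0.0, -0.135, 0.991, 0.0]
wrist_force: [-0.7, 0.2, -1.3]
finger_gap: 0.0213
scene bowl rim top 0.0779 food median/top [0.1049 0.113 ] F [ 0.05  0.32 -2.4 ]
side bowl rim top 0.076 food median/top [0.1022 0.1109] F [ 0.34  0.15 -1.47]
```

The basket has stopped, sunk about 19 mm, and the wrist reads only the lifter's weight. The lifter is 12 mm below the carry height. I'll go 10 mm further, then back out.

```bash
python3 -m creep '[[0,0,0.003,0,0,0],[0,0,0.006,0,0,0],[0,0,0.009,0,0,0],[0,0,0.01,0,0,0],[0,0,0.01,0,0,0],[0,0,0.01,0,0,0],[0,0,0.01,0,0,0],[0,0,0.01,0,0,0]]'; python3 -m creep '[[0.002,0,0,0,0,0],[0.006,0,0,0,0,0],[0.01,0,0,0,0,0],[0.015,0,0,0,0,0],[0.02,0,0,0,0,0],[0.025,0,0,0,0,0],[0.028,0,0,0,0,0],[0.028,0,0,0,0,0]]'; python3 rim.py
python3 - <<'E'
import numpy as np,cv2
im=np.load('scene9.npz')['im'][215:325,135:245];im2=np.load('side9.npz')['im'][170:280,300:410]
cv2.imwrite('pics/off.png',cv2.resize(np.hstack([im,im2]),None,fx=3.6,fy=3.6,interpolation=cv2.INTER_CUBIC))
E
```

```text
clock: 22.15
tcp_pos: [0.6152, -0.1618, 0.2309]
orientation: [0.0, -0.135, 0.991, -0.0]
wrist_force: [-0.3, -0.6, -2.0]
finger_gap: 0.0209
clock: 22.95
tcp_pos: [0.5877, -0.1694, 0.231]
orientation: [0.0, -0.134, 0.991, 0.0]
wrist_force: [0.3, -0.2, -2.6]
finger_gap: 0.0211
scene bowl rim top 0.0775 food median/top [0.1049 0.1123] F [-0.77 -0.75 -1.91]
side bowl rim top 0.0754 food median/top [0.1041 0.1104] F [ 0.91 -0.23 -2.41]
```

View pics/off.png

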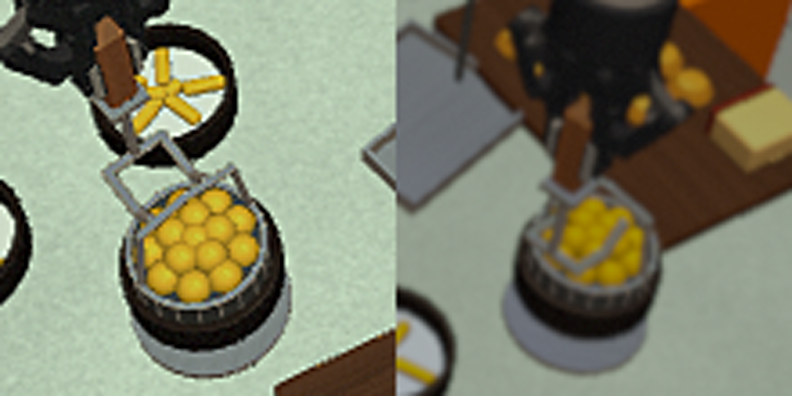

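The prongs are clear of the bail and the basket sits flat in the sunken bowl. I'll back out fully, rise, and head for the rack.

```bash
python3 -m creep '[[0.005,0,0,0,0,0],[0.015,0,0,0,0,0],[0.03,0,0,0,0,0],[0.045,0,0,0,0,0],[0.06,0,0,0,0,0],[0.07,0,0,0,0,0],[0.075,0,-0.02,0,0,0],[0.075,0,-0.04,0,0,0]]'; python3 -m creep '[[0,0,-0.02,0,0,0],[0,0,-0.04,0,0,0],[0,0,-0.04,0,0,0],[0,0,-0.04,0,0,0],[0,0,-0.04,0,0,0],[0,0,-0.04,0,0,0],[0,0,-0.04,0,0,0],[0,0,-0.04,0,0,0]]'; python3 to.py .3888 .3006 .31 7.7
```

```text
clock: 23.85
tcp_pos: [0.5143, -0.1892, 0.2709]
orientation: [-0.001, -0.134, 0.991, 0.001]
wrist_force: [0.2, -0.2, -0.5]
finger_gap: 0.021
clock: 24.65
tcp_pos: [0.5156, -0.1891, 0.3102]
orientation: [-0.0, -0.135, 0.991, 0.0]
wrist_force: [0.1, -1.2, -2.5]
finger_gap: 0.021
shift mm [ -8.3 505.8   0.6] turn [ 0.04 -0.04  7.76]
t 24.65 tcp [ 0.5156 -0.1891  0.3102] F [ 0.14 -1.21 -2.52] gap 0.021
```

```bash
python3 -m creep '[[0,0.01,0,0,0,0],[0,0.035,0,0,0,0],[-0.001,0.07,0,0,0,1],[-0.002,0.11,0,0,0,2],[-0.003,0.15,0,0,0,3],[-0.004,0.19,0,0,0,4],[-0.005,0.23,0,0,0,5],[-0.006,0.27,0,0,0,6]]'; python3 -m creep '[[0,0.04,0,0,0,0.5],[0,0.08,0,0,0,1],[0,0.12,0,0,0,1.5],[0,0.16,0,0,0,1.7],[0,0.19,0,0,0,1.7],[0,0.2,0,0,0,1.7],[0,0.2,0,0,0,1.7],[0,0.2,0,0,0,1.7]]'; python3 to.py .3888 .3006 .31 7.7
```

```text
clock: 25.45
tcp_pos: [0.4485, 0.0745, 0.311]
orientation: [0.0, -0.082, 0.997, 0.0]
wrist_force: [1.5, -0.1, -1.6]
finger_gap: 0.0212
clock: 26.25
tcp_pos: [0.4166, 0.2693, 0.3108]
orientation: [-0.0, -0.068, 0.998, -0.0]
wrist_force: [0.6, -0.5, -1.8]
finger_gap: 0.0209
shift mm [23.3 34.7  0.7] turn [-0.03 -0.01  0.07]
t 26.25 tcp [0.4166 0.2693 0.3108] F [ 0.6  -0.48 -1.81] gap 0.0209
```

```bash
python3 -m creep '[[0.008,0.012,0,0,0,0],[0.018,0.027,0,0,0,0],[0.023,0.035,0,0,0,0],[0.023,0.035,0.02,0,0,0],[0.023,0.035,0.05,0,0,0],[0.023,0.035,0.08,0,0,0],[0.023,0.035,0.1,0,0,0],[0.023,0.035,0.11,0,0,0]]'; python3 -m creep '[[0,0,0.01,0,0,0],[0,0,0.018,0,0,0],[0,0,0.018,0,0,0],[0,0,0.018,0,0,0],[0,0,0.018,0,0,0],[0,0,0.018,0,0,0],[0,0,0.018,0,0,0],[0,0,0.018,0,0,0]]'; python3 to.py .3888 .3006 .182 7.7
python3 - <<'E'
from fit import *
a=np.radians(7.8);Rz=np.array([[np.cos(a),np.sin(a)],[-np.sin(a),np.cos(a)]])
t=env.get_state()['tcp_pos']
for n in ('scene','side'):
    im,d,p=shot(n);np.savez(n+'A.npz',im=im,d=d)
    for f,T in (('',np.array([.4918,.3147,.1661])),('A',t)):
        q,C=get(n,n+f+'.npz');L=q-T;L=np.c_[L[:,:2]@Rz.T,L[:,2]]
        hs=cv2.cvtColor(C[None],cv2.COLOR_BGR2HSV)[0].astype(int)
        w=(hs[:,1]>90)&((hs[:,0]<20)|(hs[:,0]>172))&(np.abs(L[:,:2])<.03).all(1)
        s=w&(L[:,2]>-.018)&(L[:,2]<.06)
        c=(hs[:,1]<60)&(np.abs(L[:,:2])<.03).all(1)&(L[:,2]>-.022)&(L[:,2]<-.012)&(np.abs(L[:,0])<.02)&(np.abs(L[:,1])<.02)
        pr=(hs[:,1]<90)&(np.abs(L[:,0])<.01)&(np.abs(L[:,1])<.03)&(L[:,2]<-.075)&(L[:,2]>-.105)
        tp=(hs[:,1]<90)&(L[:,0]>.03)&(L[:,0]<.06)&(np.abs(L[:,1])<.03)&(L[:,2]<-.075)&(L[:,2]>-.11)
        print(n,f or '0','wood n',s.sum(),'min/med/max z',np.percentile(L[s,2],[2,50,98]).round(4) if s.sum() else '','collar med',np.median(L[c],0).round(4),c.sum(),'xbar',np.median(L[pr],0).round(4),pr.sum(),'prong',np.median(L[tp],0).round(4),tp.sum())
E
```

```text
clock: 27.05
tcp_pos: [0.3882, 0.3005, 0.199]
orientation: [-0.001, -0.067, 0.998, -0.001]
wrist_force: [0.4, 0.3, -1.2]
finger_gap: 0.0206
clock: 27.85
tcp_pos: [0.3894, 0.3015, 0.183]
orientation: [0.0, -0.068, 0.998, 0.0]
wrist_force: [0.0, -0.1, -1.3]
finger_gap: 0.0212
shift mm [ 0.7 -0.9  1. ] turn [0.01 0.03 0.06]
t 27.85 tcp [0.3894 0.3015 0.183 ] F [ 0.02 -0.09 -1.31] gap 0.0212
scene 0 wood n 206 min/med/max z [-0.0125  0.0288  0.0544] collar med [ 0.0097 -0.0115 -0.0179] 46 xbar [ 0.0011 -0.0043 -0.0926] 44 prong [ 0.0408 -0.0253 -0.0961] 22
scene A wood n 120 min/med/max z [-0.0129  0.0234  0.0534] collar med [ 0.0082 -0.0095 -0.0184] 35 xbar [ 0.0021 -0.0029 -0.0925] 54 prong [ 0.0405 -0.0219 -0.0962] 24
side 0 wood n 159 min/med/max z [-0.0104  0.0251  0.0515] collar med [-0.011  -0.0108 -0.0193] 38 xbar [-0.0036 -0.0043 -0.0952] 48 prong [ 0.0406 -0.0209 -0.0957] 39
side A wood n 83 min/med/max z [-0.0125  0.0211  0.0539] collar med [-0.0116 -0.0091 -0.0192] 32 xbar [-0.0034 -0.0047 -0.0938] 51 prong [ 0.0404  0.0156 -0.0959] 44
```

No slip in the grip (under 1 mm). I'll insert it back in.

```bash
python3 to.py .4918 .3147 .182 7.8; python3 -m creep '[[0,-0.0009,0.001,0,0,0],[-0.01,-0.0009,0.001,0,0,0],[-0.03,-0.0009,0.001,0,0,0],[-0.05,-0.0009,0.001,0,0,0],[-0.07,-0.0009,0.001,0,0,0],[-0.085,-0.0009,0.001,0,0,0],[-0.098,-0.0009,0.001,0,0,0],[-0.103,-0.0009,0.001,0,0,0]]'; python3 -m creep '[[0,0,0,0,0,0],[0,0,0,0,0,0],[0,0,0,0,0,0],[0,0,0,0,0,0],[0,0,0,0,0,0],[0,0,0,0,0,0],[0,0,0,0,0,0],[0,0,0,0,0,0]]'; python3 to.py .4918 .3147 .1665 7.8
```

```text
shift mm [-103.4   -0.7    0.9] turn [ 0.01  0.01 -0.04]
t 27.95 tcp [0.3893 0.3015 0.1829] F [-0.31  0.45 -0.93] gap 0.0209
clock: 28.75
tcp_pos: [0.4933, 0.3145, 0.1813]
orientation: [0.0, -0.067, 0.998, 0.0]
wrist_force: [-0.5, 0.8, -2.6]
finger_gap: 0.021
clock: 29.55
tcp_pos: [0.4914, 0.3145, 0.1819]
orientation: [0.0, -0.068, 0.998, 0.0]
wrist_force: [0.2, 0.7, -1.1]
finger_gap: 0.0205
shift mm [-0.4  0.1 15.4] turn [ 0.01  0.01 -0.04]
t 29.55 tcp [0.4914 0.3145 0.1819] F [ 0.18  0.71 -1.07] gap 0.0205
```

```bash
python3 -m creep '[[0,0,0.003,0,0,0],[0,0,0.006,0,0,0],[0,0,0.009,0,0,0],[0,0,0.012,0,0,0],[0,0,0.014,0,0,0],[0,0,0.0155,0,0,0],[0,0,0.0155,0,0,0],[0,0,0.0155,0,0,0]]'; python3 to.py .4918 .3147 .1665 7.8
```

```text
clock: 30.35
tcp_pos: [0.4915, 0.3145, 0.1664]
orientation: [0.0, -0.068, 0.998, 0.0]
wrist_force: [0.0, 0.3, -1.0]
finger_gap: 0.021
shift mm [-0.3  0.2 -0.1] turn [ 0.01  0.01 -0.04]
t 30.35 tcp [0.4915 0.3145 0.1664] F [ 0.05  0.33 -1.01] gap 0.021
```

```bash
python3 -m creep '[[0,0,0.0005,0,0,0],[0,0,0.0008,0,0,0],[0,0,0.0008,0,0,0],[0,0,0.0008,0,0,0],[0,0,0.0008,0,0,0],[0,0,0.0008,0,0,0],[0,0,0.0008,0,0,0],[0,0,0.0008,0,0,0]]'; python3 -m creep '[[0,0,0,0,0,0],[0,0,0,0,0,0],[0,0,0,0,0,0],[0,0,0,0,0,0],[0,0,0,0,0,0],[0,0,0,0,0,0],[0,0,0,0,0,0],[0,0,0,0,0,0]]' 0.0854 20;  python3 -m creep '[[0,0,-0.005,0,0,0],[0,0,-0.02,0,0,0],[0,0,-0.05,0,0,0],[0,0,-0.08,0,0,0],[0,0,-0.11,0,0,0],[0,0,-0.13,0,0,0],[0,0,-0.134,0,0,0],[0,0,-0.134,0,0,0]]'; python3 -m creep '[[0,0,0,0,0,0],[0,0,0,0,0,0],[0,0,0,0,0,0],[0,0,0,0,0,0],[0,0,0,0,0,0],[0,0,0,0,0,0],[0,0,0,0,0,0],[0,0,0,0,0,0]]'
python3 - <<'E'
from h import *
im,d,p=shot('wrist');c=cloud(d,p)
for nm,z0,z1,cx,cy,r in (('handle',.213,.224,.49,.315,.04),('arms',.134,.150,.52,.315,.11)):
    m=(d>0)&(c[...,2]>z0)&(c[...,2]<z1)&(np.hypot(c[...,0]-cx,c[...,1]-cy)<r);q=c[m];print(nm,cv2.minAreaRect((q[:,:2]*1000).astype(np.float32)),np.median(q[:,2]),len(q))
E
python3 rim.py
python3 - <<'E'
from fit import *
for n in ('scene','side'):
    z0=np.load(n+'.npz');z=np.load(n+'9.npz')
    for f in ('','9'):
        q,_=get(n,n+f+'.npz'); L=q-[.4902,.315,0]
        m=(np.abs(L[:,:2])<.03).all(1); t=m&(q[:,2]>.212)&(q[:,2]<.225); w=m&(q[:,2]>.155)&(q[:,2]<.175); print(n,f or 0,'handle top',q[t].mean(0).round(4),'low',q[w].mean(0).round(4))
    q,C=get(n,n+'9.npz');hs=cv2.cvtColor(C[None],cv2.COLOR_BGR2HSV)[0].astype(int);r=np.hypot(q[:,0]-.646,q[:,1]+.153)
    m=(r<.06)&(r>.035)&(q[:,2]>.088)&(q[:,2]<.102)&(hs[:,1]<70);a=ann(q[m],[.645,-.153],.0455,.0485);print('basket',a.round(4),np.median(q[m,2]).round(4),'tilt',np.linalg.lstsq(np.c_[q[m,:2]-a,np.ones(m.sum())],q[m,2],rcond=None)[0].round(3))
E
```

```text
clock: 31.15
tcp_pos: [0.4916, 0.3146, 0.1661]
orientation: [0.0, -0.068, 0.998, 0.0]
wrist_force: [-2.0, -1.2, 5.3]
finger_gap: 0.0209
clock: 31.95
tcp_pos: [0.4914, 0.3145, 0.1655]
orientation: [0.0, -0.068, 0.998, 0.0]
wrist_force: [0.1, 0.3, -0.6]
finger_gap: 0.0855
clock: 32.75
tcp_pos: [0.4918, 0.3146, 0.3001]
orientation: [0.001, -0.068, 0.998, 0.0]
wrist_force: [0.2, -0.2, -0.3]
finger_gap: 0.0851
clock: 33.55
tcp_pos: [0.4915, 0.3145, 0.2996]
orientation: [0.0, -0.068, 0.998, 0.0]
wrist_force: [0.5, 0.2, 0.7]
finger_gap: 0.0851
handle ((491.12078857421875, 315.2331237792969), (21.43914031982422, 21.34581184387207), 7.226785659790039) 0.21747731351621646 668
arms ((524.9661865234375, 319.6764221191406), (112.36380004882812, 48.14391326904297), 7.879831790924072) 0.14010390946395382 2496
scene bowl rim top 0.0775 food median/top [0.1049 0.1126] F [ 0.25  0.43 -0.25]
side bowl rim top 0.0761 food median/top [0.1031 0.11  ] F [-0.17 -0.01 -0.57]
scene 0 handle top [0.4939 0.3115 0.2177] low [0.4978 0.3083 0.1652]
scene 9 handle top [0.494  0.3117 0.2172] low [0.4977 0.3086 0.1651]
basket [ 0.6462 -0.1539] 0.0956 tilt [-0.006  0.007  0.096]
side 0 handle top [0.4883 0.3116 0.2153] low [0.486  0.3061 0.165 ]
side 9 handle top [0.4881 0.3115 0.2155] low [0.4859 0.3063 0.1651]
basket [ 0.645  -0.1536] 0.0936 tilt [0.001 0.009 0.094]
```

```bash
python3 -c "
from workcell import env
print(env.hand_in())"
```

```text
the job is handed in; nothing more can be done
None
```

The job is done and handed in at about 34 s. I lifted the basket off the drain hook by its bail with the two-pronged lifter. I let it down into the empty bowl until the bowl carried all of it, backed the lifter out over the food, and hung it back in its rack. The hand-in reports no verdict, so this rests on my own checks.

- **Bowl and basket:** The bowl sank about 19 mm, with the wrist force back to about the lifter's own weight. The basket rim is level (tilt under 0.01) at a height of about 95 mm, which matches the sunken floor to about 1 mm. It is within about 2 mm of the bowl's centre in both fixed cameras.
- **Lifter:** The handle is back within 0.5 mm of where it started in the wrist camera, at the same height and upright. The gripper is open and about 80 mm above it.
- **Disagreements:** The two fixed cameras differed by up to about 4 mm in x. I went by the wrist camera and relative measurements instead. The lifter met the bail about 10 mm higher than I had worked out, mostly because the bail rests on top of the hook rod and not on its centre line.
- **Not re-measured:** I did not check the two filled bowls at the end. Nothing I moved came near them.

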